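# Fish the vial carrier out of the deep cold well

## Task

With the orange-handled hook picker, fish the vial carrier out of the deep cold well: feel gently for the blue landing pad, slip the hook under the red loop's bar without forcing anything, and lift the carrier out. Set it down gently and upright on the floor of the green basket, unhook, and hang the picker back on its white stand. Never touch the carrier with the gripper or arm, and leave the bottles alone.

Things in the scene. Friction and masses are not known exactly. Their poses are not given: they have to be found in the camera images.
- well: Fixed white tower, 100 (x) x 72 mm (y) outside, open at the top, with an 84 x 56 mm shaft (walls 8 mm), floor 8 mm and rim 125 mm above the table. Origin: centre of the underside; z up. The rim and upper outside of its +x wall are blue; on its -x side stands a grey control pod 45 mm deep, 72 mm wide, 75 mm high. It stands at varying place and yaw.
- carrier: Aluminium block 80 (x) x 52 (y) x 30 mm high, 0.2 to 0.38 kg, loose on the shaft's floor, 2 mm play to each wall, axes along the well's. Origin: centre of the underside, z up. Eight yellow-capped vials (10 mm diameter) rise 12 mm above its deck in two rows at y = +/-20 mm, x = +/-15 and +/-31. Between the rows stands the red lifting loop.
- deck (a point): Centre of the carrier's deck. The red loop, 4 mm wire, stands over it: posts at y = +/-13.5, bar along y at x = 0. Below the bar lies a blue landing pad, 54 (x) x 20 mm (y), its top 16.5 mm below the bar's underside. Loop and pad are clamped together at an unmeasured height: pad top 8 to 36 mm above this point. The pad yields 2.5 mm on a 2 N/mm spring, then is hard.
- picker: Picker, 0.12 kg, upright on its stand. Origin: on the rod's axis at the underside of the black 40 x 40 x 6 mm collar; z up. Orange handle above the collar: 26 mm along x, 22 mm along y (grasp across y from above), z = 6 to 56 mm. Below it a 6 mm thick steel rod with a J-hook at its foot. It can slip or pivot a little in the fingers.
- hook (a point): Underside of the J-hook's foot on the rod's axis, 92 mm below the picker's origin. The foot (6 mm thick) runs to the picker's +x; its tip rises at x = 12 mm to 13 mm above this point; 6 mm clear between rod and tip. A load hung on it swings when moved fast.
- stand: Fixed white stand, 100 x 100 mm grey base 6 mm thick. Origin: centre of the underside; z up. Its top, two plates at 128 mm with a 22 mm wide slot between them along x (80 mm long, open at both ends), carries the picker's collar; rod and hook hang in the slot, hook towards +x. The picker goes in and out from above.
- basket: Fixed green open basket 190 x 150 mm outside, 45 mm high, walls and floor 5 mm. Origin: centre of the underside, long side along x, z up.
- blue_bottle: Bystander: small bottle with blue cap, 44 mm diameter, 85 mm high; origin at the centre of its underside.
- amber_vial: Bystander: amber vial with orange cap, 30 mm diameter, 55 mm high; origin at the centre of its underside.
- red_jar: Bystander: white jar with red cap, 40 mm diameter, 60 mm high; origin at the centre of its underside.
Not all that is in view belongs to the job. What is shaped like the well but black or pink is not meant.

How it is judged:
On the way, in this order (a step that is already met when the one before it is completed fails the run):
1. the carrier hangs on the picker, raised off the floor but still inside the well's shaft (z of carrier in the frame of well between 0.025 and 0.124 m and horizontal distance between carrier and well below 0.012 m and contact force between picker and carrier above 0.8 N), for 0.1 s.
2. the carrier stands upright at rest on the basket's floor, with the picker off it (x of carrier in the frame of basket between -0.07 and 0.07 m and y of carrier in the frame of basket between -0.05 and 0.05 m and z of carrier in the frame of basket between 0 and 0.01 m and angle between carrier's own z axis and vertical below 0.1 rad and linear speed of carrier below 0.02 m/s and contact force between picker and carrier below 0.1 N), for 0.3 s.
At the end, for the whole second after the job is handed in: Carrier at rest, upright (0.1 rad) on the basket floor (origin within 70 mm in x, 50 mm in y of its centre, under 10 mm high); picker released in its stand (origin 122 to 134 mm above its underside, within 12 mm of its axis, upright within 0.1 rad); bottles upright, moved under 20 mm (x of carrier in the frame of basket between -0.07 and 0.07 m and y of carrier in the frame of basket between -0.05 and 0.05 m and z of carrier in the frame of basket between 0 and 0.01 m and angle between each of carrier, picker's own z axis and vertical below 0.1 rad and linear speed of each of carrier, picker below 0.02 m/s and horizontal distance between picker and stand below 0.012 m and z of picker in the frame of stand between 0.122 and 0.134 m and distance of each of blue_bottle, amber_vial, red_jar from where it was at the start of the episode below 0.02 m and angle between each of blue_bottle, amber_vial, red_jar's own z axis and vertical below 0.3 rad); the robot touches nothing.
It fails at once if the picker and the carrier press on each other with more than 12 N (forcing it) (contact force between picker and carrier above 12 N).
It fails at once if the picker presses on the well with more than 12 N, or the carrier is jammed against it with more than 20 N (contact force between picker and well above 12 N or contact force between carrier and well above 20 N).
It fails at once if the carrier is set down hard on the basket (more than 20 N) (contact force between carrier and basket above 20 N).
It fails at once if the gripper or arm touches the carrier (contact force between any of the fingers, the arm and carrier above 0.3 N).
It fails at once if a bystander bottle is shifted more than 20 mm or tipped (distance of any of blue_bottle, amber_vial, red_jar from where it was at the start of the episode above 0.02 m or angle between any of blue_bottle, amber_vial, red_jar's own z axis and vertical above 0.3 rad).
It also fails if it takes over 72 s, if anything falls off the work surface, if the arm or the gripper's body presses on something with over 40 N, if the wrist force passes 120 N, or if a joint passes its speed limit or range.

## Robot

A 7-joint arm with a two-finger parallel gripper is mounted at the origin on the work surface. World frame = base frame: x ahead of the robot, y to its left, z up, the work surface at z = 0. Lengths are in m, angles in rad, forces in N, time in s.
With the tool pointing down it reaches from about 0.425 to 0.875 m from the base axis. Payload 4.7 kg.
Tool frame: the origin (TCP) lies on the centre line of the jaws, within the pads' length; the fingertips stand 22 mm ahead of it and the grasp point (between the pads) lies 3 mm ahead of it; z points along the fingers, y is the line along which they close (so a half turn about z gives the same grasp; the last joint's range is limited). The gripper opens to 87 mm and grips with 3 to 60 N. Pads are 19 mm wide; open, the fingers measure 117 mm over their backs; the gripper's body (75 mm by 190 mm) begins 51 mm behind the grasp point.
Start: joints at [-1.28, 0.321, -0.07, 1.45, 0.023, 1.371, -0.057], TCP at [0.178, 0.625, 0.245] pointing down, gripper open.
Joint ranges: [-2.86, 2.86], [-0.3, 2.09], [-1.38, 1.24], [0.06, 2.45], [-1.56, 4.7], [0.09, 2.05], [-2.69, 2.69]. Speed limits (rad/s): [2.57, 2.57, 3.14, 3.14, 3.14, 3.14, 3.14].

## Interface

Orientations are given as a unit quaternion [w, x, y, z].
In Python, from rig import bot gives the robot as it stands.
- The arm moves only by the shell command python3 -m inch 'ROWS' [FORCE]. ROWS is JSON, a list of rows, each a list of 7 numbers: the turn, a rotation vector about the world's x, y, z in degrees, then the shift along the world's x, y, z in mm, then the opening, from 0 (shut) to 1 (fully open). A call has 1 to 12 rows; each row is the pose to reach, as a shift and turn from the pose commanded when the call began; what a row does not reach only later rows make up. A row lasts 1/8 s, in which the tool goes at most 62.5 mm and 10.7 degrees, less where a joint would pass 70% of its speed; a pose out of reach is approached as far as the arm can. A call with a gripper value outside its range is refused whole. The fingers move at their own pace and stop on an object; FORCE is the grip in N (left out, the last holds). Time passes only in rows, so rows that repeat a pose let the fingers close. It gives the time, the measured TCP pose, the force, the opening and the grip force at its end, in the units of the state.
- bot.sense(): the state, without advancing time (a new reading comes with each control period).
- bot.camera(name): name is "scene" or "top"; returns (picture, depth): 384x512x3 uint8, red, green, blue; 384x512 float32, m along the optical axis (not along the pixel's ray), 0 where there is no reading.
- bot.camera_model(name): a dict with "fx", "fy", "cx", "cy" (pixels), "cam_to_world" (4x4, takes a point from camera to world coordinates). Camera axes: x right, y down, z forward; pixel columns grow to the right and rows downward; lengths in m; the calibration is good to about 2 mm. A picture is of the moment at which its call begins. camera_model takes no time and is no camera call.
- bot.hand_in(): hands the job in; it is judged then, once.
The state is a dict: "clock": time; "joints": joint angles; "qvel": joint speeds; "effort": joint torques, N m; "eef_pos": TCP position; "eef_rot": TCP orientation; "contact_force": force on the tool from outside, world axes, zero at the start; "torque": the same for the moment, N m; "width": finger opening in m; "grip_force": force on a finger pad.
Only numpy, scipy, OpenCV 4.12 (cv2) and the standard library are available. Lean on these libraries where they do the work, as an engineer would, in place of code of your own. Each camera call takes 0.05 s, during which the arm holds its last target. There are 200 camera calls.

## Working session

There is one attempt and no reset: what is moved stays moved. The work goes in short steps, Python scripts to look and compute and a shell command to move; the robot and the scene stay as the last step left them, time stands still between calls to the robot, and variables do not carry over. Pictures are saved under pics/ and viewed, at most 10 in all, crops included, and the job is handed in when it is done.

```bash
ls; mkdir -p pics
python3 - <<'E'
from rig import bot
import cv2,numpy as np
s=bot.sense();print({k:np.round(v,3).tolist() for k,v in s.items()})
for n in("scene","top"):
    im,d=bot.camera(n);cv2.imwrite(f"pics/{n}0.png",im[:,:,::-1]);np.savez(f"{n}0.npz",im=im,d=d)
    m=bot.camera_model(n);print(n,{k:np.round(v,3).tolist() for k,v in m.items()})
a=cv2.imread("pics/scene0.png");b=cv2.imread("pics/top0.png")
E
```

```text
pics
{'clock': 0.0, 'joints': [-1.28, 0.322, -0.07, 1.452, 0.023, 1.371, -0.057], 'qvel': [0.001, 0.0, 0.001, 0.0, 0.0, -0.002, -0.0], 'effort': [-0.0, -49.129, -0.404, -31.253, -0.064, 0.043, 0.0], 'eef_pos': [0.178, 0.625, 0.243], 'eef_rot': [-0.0, 0.138, 0.99, -0.001], 'contact_force': [-0.047, -0.649, -0.075], 'torque': [0.013, 0.014, 0.008], 'grip_force': 0.0, 'width': 0.087}
scene {'fx': 490.315, 'fy': 490.315, 'cx': 257.085, 'cy': 192.653, 'cam_to_world': [[0.808, 0.425, -0.408, 1.066], [0.589, -0.593, 0.549, -0.575], [-0.009, -0.684, -0.729, 0.88], [0.0, 0.0, 0.0, 1.0]]}
top {'fx': 374.209, 'fy': 374.209, 'cx': 252.583, 'cy': 192.947, 'cam_to_world': [[-0.004, -0.995, 0.102, 0.521], [-1.0, 0.005, 0.01, 0.012], [-0.011, -0.102, -0.995, 0.995], [0.0, 0.0, 0.0, 1.0]]}
```

View pics/scene0.png

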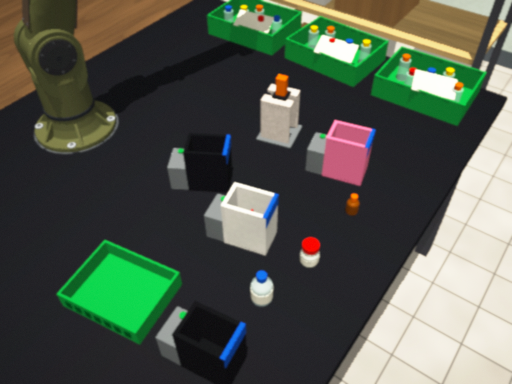

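View pics/top0.png

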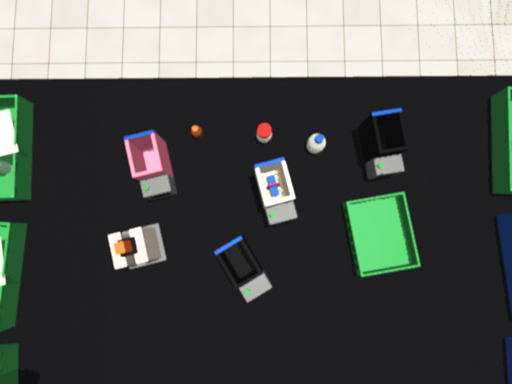

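Scene view: robot base (75,100), stand with orange picker (280,110), pink well (347,150), black wells (207,163) and (208,345), white well (248,218), green basket (120,290), blue bottle (262,288), jar (310,252), amber vial (353,204). The well-shaped candidates in the top view are pink (148,160), black (388,130), black (242,262) and white (275,178). Only the white one, with its red loop inside, fits the description. For the basket, the empty one at (382,234) fits. The filled ones at the edges do not.

```bash
cat > h.py <<'E'
import numpy as np,cv2
from rig import bot
def cloud(n,im,d):
    m=bot.camera_model(n);v,u=np.mgrid[:384,:512]
    p=np.stack([(u-m["cx"])/m["fx"]*d,(v-m["cy"])/m["fy"]*d,d,np.ones_like(d)],-1)@np.array(m["cam_to_world"]).T
    return p[...,:3]
def ray(n,u,v,z):
    m=bot.camera_model(n);T=np.array(m["cam_to_world"]);r=T[:3,:3]@[(u-m["cx"])/m["fx"],(v-m["cy"])/m["fy"],1]
    return T[:3,3]+r*(z-T[2,3])/r[2]
def rect(q):
    (c,s,a)=cv2.minAreaRect((q[:,:2]*1000).astype(np.float32));return np.round(c,1),np.round(s,1),round(a,1)
E
python3 - <<'E'
from h import *
for n,boxes in (("top",dict(well=(250,150,305,225),stand=(100,215,175,280),basket=(335,185,425,285))),("scene",dict(well=(200,180,285,255),stand=(250,70,310,150),basket=(55,235,190,345)))):
    z=np.load(n+"0.npz");im,d=z["im"],z["d"];P=cloud(n,im,d);hsv=cv2.cvtColor(im,cv2.COLOR_RGB2HSV);H,S,V=[hsv[...,i].astype(int) for i in range(3)]
    def sel(b,mask):
        k=np.zeros_like(mask);x0,y0,x1,y1=boxes[b];k[y0:y1,x0:x1]=1;return P[k&mask&(d>0)]
    zz=P[...,2]
    q=sel("well",(abs(zz-.125)<.006));print(n,"well rim",rect(q),len(q),np.median(q[:,2]))
    q=sel("well",(abs(zz-.125)<.006)&(H>100)&(H<130)&(S>150));print(" blue rim",len(q),q.mean(0).round(4),rect(q))
    q=sel("well",(zz<.118)&((H<8)|(H>172))&(S>150));print(" red",len(q),q.round(3).tolist()[:30])
    q=sel("well",(zz<.1)&(H>100)&(H<130)&(S>150));print(" pad",len(q),q.mean(0).round(4) if len(q) else 0, rect(q) if len(q) else 0, np.percentile(q[:,2],[10,50,90]) if len(q) else 0)
    q=sel("well",(zz<.1)&(H>20)&(H<35)&(S>120));print(" yellow",len(q),q.round(3).tolist()[:20])
    q=sel("stand",(abs(zz-.128)<.006)&(S<60)&(V>120));print(" stand top",rect(q),len(q))
    q=sel("stand",(H>3)&(H<20)&(S>150)&(zz>.175));print(" handle top",rect(q),len(q),np.median(q[:,2]))
    q=sel("stand",(V<60)&(zz>.12)&(zz<.15));print(" collar",rect(q),len(q)) if len(q) else 0
    q=sel("stand",(zz<.015)&(V>60)&(S<60)&(zz>-.005));print(" base",rect(q),len(q))
    q=sel("basket",(H>45)&(H<80)&(S>120)&(zz>.035));print(" basket rim",rect(q),len(q),np.percentile(q[:,2],[50,95]))
z=np.load("top0.npz")["im"][140:230,240:315,::-1]
cv2.imwrite("pics/crop1.png",cv2.resize(z,None,fx=6,fy=6,interpolation=cv2.INTER_CUBIC))
E
```

```text
top well rim (array([639.7, -29.8]), array([101.3,  72.2]), 14.6) 484 0.12405084236982927
 blue rim 107 [ 0.6843 -0.0182  0.1248] (array([684.1, -17.9]), array([ 8.8, 70.4]), 15.1)
 red 11 [[0.639, -0.042, 0.079], [0.637, -0.032, 0.077], [0.64, -0.035, 0.057], [0.641, -0.041, 0.049], [0.64, -0.043, 0.057], [0.635, -0.019, 0.078], [0.635, -0.022, 0.078], [0.637, -0.025, 0.062], [0.633, -0.017, 0.071], [0.634, -0.02, 0.059], [0.634, -0.018, 0.038]]
 pad 115 [ 0.6451 -0.0288  0.051 ] (array([665.3, -36.1]), array([102. ,  79.9]), 14.3) [0.00055807 0.05833107 0.06090614]
 yellow 32 [[0.674, -0.039, 0.05], [0.674, -0.041, 0.049], [0.674, -0.044, 0.05], [0.671, -0.038, 0.051], [0.672, -0.041, 0.05], [0.672, -0.044, 0.047], [0.669, -0.038, 0.049], [0.668, -0.041, 0.053], [0.669, -0.044, 0.049], [0.659, -0.043, 0.049], [0.659, -0.046, 0.049], [0.659, -0.049, 0.048], [0.656, -0.043, 0.051], [0.656, -0.046, 0.049], [0.656, -0.049, 0.046], [0.653, -0.043, 0.051], [0.653, -0.046, 0.05], [0.631, -0.051, 0.047], [0.63, -0.053, 0.051], [0.63, -0.056, 0.049]]
 stand top (array([486.3, 309.5]), array
[... 329 characters left out ...]
]
scene well rim (array([641.9, -30.6]), array([101.8,  76.3]), 14.6) 611 0.12404231474444549
 blue rim 130 [ 0.6873 -0.0196  0.1248] (array([686.8, -19.4]), array([ 9.3, 73.4]), 14.4)
 red 0 []
 pad 3 [0.6351 0.0825 0.0317] (array([647.1,  66.4]), array([  2.4, 123.5]), 35.7) [-0.00196108 -0.00063903  0.07837262]
 yellow 0 []
 stand top (array([488.5, 308. ]), array([81.3, 84.7]), 14.5) 361
 handle top (array([491.8, 306.9]), array([27.3, 26.1]), 89.3) 79 0.18174019501544736
 collar (array([499.7, 296.8]), array([41. , 24.2]), 49.7) 40
 base (array([447.3, 389.8]), array([145.9, 306.6]), 32.5) 560
 basket rim (array([ 564.8, -297.3]), array([287.5, 153.2]), 9.9) 1389 [0.04331688 0.04729926]
```

View pics/crop1.png

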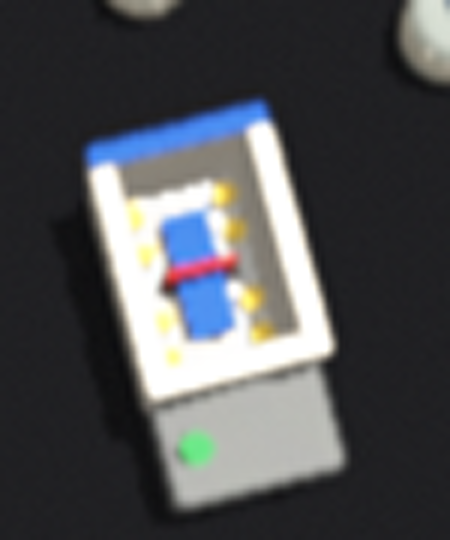

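The crop confirms the white well at (275,178): carrier, blue pad and red bar inside, with the blue rim facing +x (yaw 14.6°). The pad reads z≈0.059 and the bar ≈0.078, which matches the stated 16.5 + 4 mm. Next I check which way the hook points on the stand.

Run:
```python
import cv2,numpy as np
a=np.load("scene0.npz")["im"][65:150,245:310,::-1];b=np.load("top0.npz")["im"][215:300,100:175,::-1]
f=lambda x:cv2.resize(np.clip(x.astype(float)*1.3,0,255).astype(np.uint8),(390,510),interpolation=cv2.INTER_CUBIC)
cv2.imwrite("pics/stand.png",np.hstack([f(a),f(b)]))
```

```text
(no output)
```

View pics/stand.png

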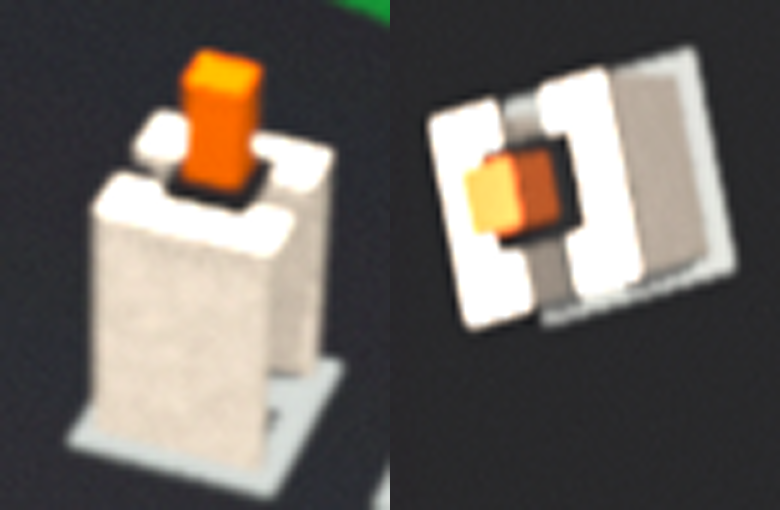

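```bash
python3 -m inch '[[0,0,29.5,312,-317,0,1],[0,0,29.5,312,-317,0,1],[0,0,29.5,312,-317,0,1],[0,0,29.5,312,-317,0,1],[0,0,29.5,312,-317,0,1],[0,0,29.5,312,-317,0,1],[0,0,29.5,312,-317,0,1],[0,0,29.5,312,-317,0,1],[0,0,29.5,312,-317,0,1],[0,0,29.5,312,-317,0,1],[0,0,29.5,312,-317,0,1]]' 45
python3 -c "
from rig import bot
print(bot.sense()['eef_pos'],bot.sense()['eef_rot'],bot.sense()['joints'])"
```

```text
clock: 1.48
eef_pos: [0.4884, 0.31, 0.2445]
eef_rot: [-0.0, -0.12, 0.993, 0.0]
contact_force: [-1.1, -0.3, -0.2]
width: 0.0866
grip_force: 0.0
[0.48836263 0.31002097 0.24449747] [-1.92119055e-04 -1.20407452e-01  9.92724507e-01  2.48390615e-04] [-0.74238821  0.16728881  0.14805845  1.641121   -0.02589903  1.33516997
  1.22188004]
```

```bash
python3 -m inch '[[0,0,0,2,-2,0,1],[0,0,0,2,-2,-40,1],[0,0,0,2,-2,-70,1],[0,0,0,2,-2,-82,1],[0,0,0,2,-2,-82,1],[0,0,0,2,-2,-82,0.5],[0,0,0,2,-2,-82,0.1],[0,0,0,2,-2,-82,0.1],[0,0,0,2,-2,-82,0.1],[0,0,0,2,-2,-82,0.1],[0,0,0,2,-2,-82,0.1]]' 45
```

```text
clock: 2.85
eef_pos: [0.4916, 0.3063, 0.1626]
eef_rot: [0.0, -0.119, 0.993, 0.0]
contact_force: [1.4, -1.3, -0.8]
width: 0.0349
grip_force: 0.0
```

```bash
python3 -m inch '[[0,0,0,0,0,0,0],[0,0,0,0,0,0,0],[0,0,0,0,0,0,0],[0,0,0,0,0,0,0],[0,0,0,0,0,0,0],[0,0,0,0,0,0,0]]' 45
```

```text
clock: 3.6
eef_pos: [0.4916, 0.3063, 0.1626]
eef_rot: [-0.0, -0.119, 0.993, 0.0]
contact_force: [-0.2, -0.2, 0.2]
width: 0.0219
grip_force: 45.0
```

```bash
python3 -m inch '[[0,0,0,0,0,10,0],[0,0,0,0,0,40,0],[0,0,0,0,0,75,0],[0,0,0,0,0,105,0],[0,0,0,0,0,120,0],[0,0,0,0,0,120,0],[0,0,0,0,0,120,0]]'
python3 - <<'E'
from h import *
im,d=bot.camera("scene");np.savez("scene1.npz",im=im,d=d)
a=im[20:150,220:340,::-1];cv2.imwrite("pics/lift.png",cv2.resize(a,None,fx=4.5,fy=4.5,interpolation=cv2.INTER_CUBIC))
E
```

```text
clock: 4.47
eef_pos: [0.4911, 0.3059, 0.2811]
eef_rot: [-0.001, -0.119, 0.993, -0.001]
contact_force: [-0.5, -0.2, -1.9]
width: 0.0215
grip_force: 45.0
```

View pics/lift.png

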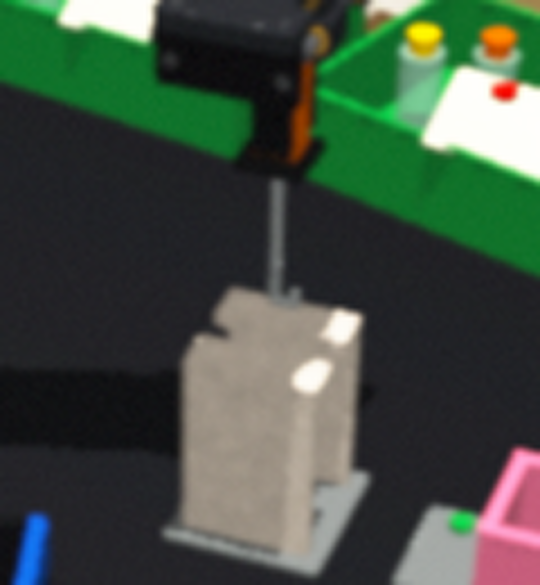

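The hook tip is visible at (295,295) of the crop, to the right of the rod at (277,240), so the hook points to +x as stated. I refine the bar and pad centres by casting rays, relative to the well's rim.

Run:
```python
from h import *
z=np.load("top0.npz");im,d=z["im"],z["d"];P=cloud("top",im,d)
hsv=cv2.cvtColor(im,cv2.COLOR_RGB2HSV);H,S,V=[hsv[...,i].astype(int) for i in range(3)]
box=np.zeros(d.shape,bool);box[165:205,262:292]=1
R=np.array([np.cos(np.radians(14.6)),np.sin(np.radians(14.6))])
for nm,mk,zz in(("bar",((H<8)|(H>170))&(S>140)&(V>90),.0775),("pad",(H>100)&(H<130)&(S>140),.0585)):
    v,u=np.nonzero(mk&box);pts=np.array([ray("top",a,b,zz) for a,b in zip(u,v)])
    print(nm,len(u),u.mean(),v.mean(),pts.mean(0).round(4),rect(pts),np.median(P[mk&box][:,2]))
    r=(pts[:,:2]-[.6397,-.0298]);print(np.c_[r@R,r@[-R[1],R[0]]].mean(0).round(4))
    if nm=="bar":print(sorted(zip(u.tolist(),v.tolist())))
```

```text
bar 15 272.4 184.73333333333332 [ 0.6354 -0.0278  0.0775] (array([635.8, -28.9]), array([ 4.8, 26.5]), 16.5) 0.06198450702610114
[-0.0037  0.003 ]
[(268, 185), (268, 186), (268, 187), (269, 185), (269, 186), (270, 185), (271, 185), (272, 185), (273, 184), (274, 184), (275, 184), (276, 184), (277, 184), (278, 183), (278, 184)]
pad 105 272.35238095238094 185.35238095238094 [ 0.6362 -0.0285  0.0585] (array([651.6, -23.8]), array([82.7, 17.6]), 17.8) 0.058631963326234104
[-0.0031  0.0022]
```

```bash
python3 -m inch '[[0,0,1,15,-40,0,0],[0,0,1,35,-95,0,0],[0,0,1,56,-150,0,0],[0,0,1,76,-205,0,0],[0,0,1,97,-260,0,0],[0,0,1,116,-312,0,0],[0,0,1,127,-342,0,0],[0,0,1,127,-342,0,0],[0,0,1,127,-342,0,0],[0,0,1,127,-342,0,0]]'
python3 - <<'E'
from h import *
ims=[]
for n in("scene","top"):
    im,d=bot.camera(n);np.savez(n+"2.npz",im=im,d=d)
    c=im[110:260,170:310] if n=="scene" else im[110:260,200:340]
    ims.append(cv2.resize(c[:,:,::-1],(390,418),interpolation=cv2.INTER_CUBIC))
cv2.imwrite("pics/well.png",np.hstack(ims));print(bot.sense()["eef_pos"])
E
```

```text
clock: 5.78
eef_pos: [0.6184, -0.0337, 0.2821]
eef_rot: [-0.0, -0.129, 0.992, 0.0]
contact_force: [0.3, 0.1, -0.7]
width: 0.0215
grip_force: 45.0
[ 0.61850695 -0.03416699  0.28250401]
```

View pics/well.png

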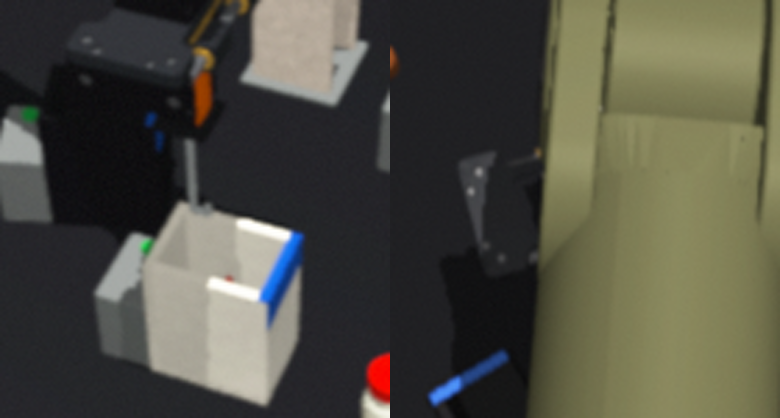

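The scene view (left) shows the rod over the shaft at about (192,175) and a bit of the red bar at (228,280). The top view is covered by the arm. I compare rod and bar through the same camera.

Run:
```python
from h import *
z=np.load("scene2.npz");im,d=z["im"],z["d"];P=cloud("scene",im,d)
hsv=cv2.cvtColor(im,cv2.COLOR_RGB2HSV);H,S,V=[hsv[...,i].astype(int) for i in range(3)]
R=np.array([np.cos(np.radians(14.6)),np.sin(np.radians(14.6))]);W=np.array([.6419,-.0306])
wf=lambda p:(np.round([(p[:2]-W)@R*1000,(p[:2]-W)@[-R[1],R[0]]*1000],1),round(p[2]*1000,1))
m=((H<8)|(H>170))&(S>100)&(V>50)
for v,u in zip(*np.nonzero(m)):
    if 200<v<225 and 240<u<262: print("red",u,v,im[v,u],wf(P[v,u]),wf(ray("scene",u,v,.0775)))
for v in range(162,190,3):
    us=[u for u in range(230,252) if d[v,u]>0 and abs(P[v,u,1]+.035)<.03 and abs(P[v,u,0]-.62)<.03 and .14<P[v,u,2]<.26]
    if us: print(v,us,[wf(P[v,u]) for u in (us[len(us)//2],)])
s=bot.sense()["eef_pos"];print("tcp",s,wf(s))
```

```text
red 252 209 [162 108  97] (array([-1.1, 12.7]), np.float64(80.7)) (array([-2.2, 15.3]), np.float64(77.5))
red 252 210 [184 119 107] (array([-0.6, 11.6]), np.float64(78.8)) (array([-1.1, 12.6]), np.float64(77.5))
162 [237, 238, 239] [(array([-23.5,   1.4]), np.float64(222.8))]
165 [237, 238, 239] [(array([-25.2,   4.1]), np.float64(211.7))]
168 [237, 238, 239, 240] [(array([-23. ,   3.4]), np.float64(204.9))]
171 [238, 239, 240] [(array([-22.3,   1.3]), np.float64(198.7))]
174 [238, 239, 240] [(array([-22.2,   0.5]), np.float64(191.1))]
177 [238, 239, 240] [(array([-23.3,   2. ]), np.float64(180.8))]
180 [238, 239, 240] [(array([-22.7,  -0.1]), np.float64(174.4))]
183 [238, 239, 240, 244, 245, 246] [(array([-12.3,   0.8]), np.float64(168.7))]
186 [240, 241, 242, 243, 244, 245, 246] [(array([-14.9,   1.1]), np.float64(158.6))]
tcp [ 0.61850695 -0.03416699  0.28250401] (array([-23.5,   2.4]), np.float64(282.5))
```

```bash
python3 -m inch '[[0,0,0,0,0,-15,0],[0,0,0,0,0,-35,0],[0,0,0,0,0,-55,0],[0,0,0,0,0,-66,0],[0,0,0,0,0,-70,0],[0,0,0,0,0,-70,0],[0,0,0,0,0,-70,0]]'; python3 -m inch '[[0,0,0,0,0,-2,0],[0,0,0,0,0,-4,0],[0,0,0,0,0,-6,0],[0,0,0,0,0,-8,0],[0,0,0,0,0,-8,0],[0,0,0,0,0,-8,0]]'
```

```text
clock: 6.75
eef_pos: [0.6191, -0.0358, 0.2134]
eef_rot: [0.001, -0.127, 0.992, -0.0]
contact_force: [-0.4, 0.5, -1.6]
width: 0.0217
grip_force: 45.0
clock: 7.5
eef_pos: [0.6187, -0.0357, 0.2046]
eef_rot: [0.0, -0.127, 0.992, 0.0]
contact_force: [-0.3, 0.8, -0.9]
width: 0.0218
grip_force: 45.0
```

```bash
python3 -m inch '[[0,0,0,0,0,-2,0],[0,0,0,0,0,-4,0],[0,0,0,0,0,-6,0],[0,0,0,0,0,-8,0],[0,0,0,0,0,-8,0],[0,0,0,0,0,-8,0]]'; python3 -m inch '[[0,0,0,0,0,-2,0],[0,0,0,0,0,-4,0],[0,0,0,0,0,-6,0],[0,0,0,0,0,-6,0],[0,0,0,0,0,-6,0]]'
```

```text
clock: 8.25
eef_pos: [0.6187, -0.0357, 0.1966]
eef_rot: [0.0, -0.127, 0.992, 0.0]
contact_force: [-0.4, 0.2, -0.8]
width: 0.0219
grip_force: 45.0
clock: 8.88
eef_pos: [0.6187, -0.0357, 0.1906]
eef_rot: [0.0, -0.127, 0.992, 0.0]
contact_force: [-0.3, -0.3, -0.5]
width: 0.0218
grip_force: 45.0
```

Hook at about 64 mm and no contact yet. I continue in 1 mm steps.

```bash
for i in 1 2; do python3 -m inch '[[0,0,0,0,0,-1,0],[0,0,0,0,0,-2,0],[0,0,0,0,0,-2,0],[0,0,0,0,0,-2,0]]'; done; python3 -m inch '[[0,0,0,0,0,-1,0],[0,0,0,0,0,-1,0],[0,0,0,0,0,-1,0]]'
```

```text
clock: 9.38
eef_pos: [0.6187, -0.0357, 0.1886]
eef_rot: [0.0, -0.127, 0.992, 0.0]
contact_force: [0.5, -0.7, -1.5]
width: 0.0218
grip_force: 45.0
clock: 9.88
eef_pos: [0.6187, -0.0357, 0.1866]
eef_rot: [0.0, -0.127, 0.992, 0.0]
contact_force: [-0.1, -0.5, -1.1]
width: 0.0218
grip_force: 45.0
clock: 10.25
eef_pos: [0.6187, -0.0357, 0.1858]
eef_rot: [0.0, -0.127, 0.992, 0.0]
contact_force: [-1.5, 1.3, 1.9]
width: 0.0216
grip_force: 45.0
```

Contact: Fz rose about 3 N at TCP z 0.1858, so the hook is at ~59 mm, matching the camera. I back off 2 mm, then slide under the bar.

```bash
python3 -m inch '[[0,0,0,0,0,2,0],[0,0,0,0,0,2,0],[0,0,0,0,0,2,0]]'; python3 -m inch '[[0,0,0,2,0.5,0,0],[0,0,0,4,1,0,0],[0,0,0,6,1.5,0,0],[0,0,0,8,2,0,0],[0,0,0,10,2.5,0,0],[0,0,0,12,3,0,0],[0,0,0,12,3,0,0],[0,0,0,12,3,0,0]]'; python3 -m inch '[[0,0,0,1,0.25,0,0],[0,0,0,2,0.5,0,0],[0,0,0,3,0.75,0,0],[0,0,0,3,0.75,0,0],[0,0,0,3,0.75,0,0]]'
```

```text
clock: 10.62
eef_pos: [0.6186, -0.0357, 0.1874]
eef_rot: [-0.0, -0.127, 0.992, 0.0]
contact_force: [0.4, 0.1, -2.1]
width: 0.0218
grip_force: 45.0
clock: 11.62
eef_pos: [0.6306, -0.0328, 0.1876]
eef_rot: [-0.0, -0.127, 0.992, 0.0]
contact_force: [-0.1, -0.6, -0.9]
width: 0.0216
grip_force: 45.0
clock: 12.25
eef_pos: [0.6336, -0.032, 0.1876]
eef_rot: [-0.0, -0.127, 0.992, 0.0]
contact_force: [0.8, 0.4, -1.4]
width: 0.0217
grip_force: 45.0
```

```bash
python3 -m inch '[[0,0,0,0.5,0.1,0,0],[0,0,0,1,0.25,0,0],[0,0,0,1,0.25,0,0]]';python3 -m inch '[[0,0,0,0.5,0.1,0,0],[0,0,0,1,0.25,0,0],[0,0,0,1,0.25,0,0]]'; python3 -m inch '[[0,0,0,0,0,2,0],[0,0,0,0,0,4,0],[0,0,0,0,0,6,0],[0,0,0,0,0,6,0],[0,0,0,0,0,6,0]]'
```

```text
clock: 12.62
eef_pos: [0.6347, -0.0317, 0.1876]
eef_rot: [0.0, -0.127, 0.992, 0.0]
contact_force: [-0.5, -0.1, -1.0]
width: 0.0212
grip_force: 45.0
clock: 13.0
eef_pos: [0.6357, -0.0314, 0.1875]
eef_rot: [-0.0, -0.127, 0.992, 0.0]
contact_force: [-0.2, 0.4, 0.0]
width: 0.022
grip_force: 45.0
clock: 13.62
eef_pos: [0.6356, -0.0315, 0.1936]
eef_rot: [0.0, -0.127, 0.992, 0.0]
contact_force: [-0.3, -0.1, -1.0]
width: 0.0218
grip_force: 45.0
```

```bash
python3 -m inch '[[0,0,0,0,0,1,0],[0,0,0,0,0,2,0],[0,0,0,0,0,3,0],[0,0,0,0,0,3.5,0],[0,0,0,0,0,4,0],[0,0,0,0,0,4,0],[0,0,0,0,0,4,0]]'; python3 -m inch '[[0,0,0,0,0,1,0],[0,0,0,0,0,2,0],[0,0,0,0,0,3,0],[0,0,0,0,0,4,0],[0,0,0,0,0,4,0],[0,0,0,0,0,4,0]]'
```

```text
clock: 14.5
eef_pos: [0.6356, -0.0315, 0.1974]
eef_rot: [-0.0, -0.127, 0.992, 0.0]
contact_force: [0.2, 0.4, -1.9]
width: 0.022
grip_force: 45.0
clock: 15.25
eef_pos: [0.6356, -0.0314, 0.2015]
eef_rot: [-0.0, -0.127, 0.992, 0.0]
contact_force: [-0.0, 0.2, -3.8]
width: 0.0219
grip_force: 45.0
```

Fz is now −3.8 N, so the carrier (~0.27 kg) hangs on the hook. I raise it smoothly and check midway.

```bash
python3 -m inch '[[0,0,0,0,0,1,0],[0,0,0,0,0,3,0],[0,0,0,0,0,6,0],[0,0,0,0,0,10,0],[0,0,0,0,0,14,0],[0,0,0,0,0,18,0],[0,0,0,0,0,22,0],[0,0,0,0,0,25,0],[0,0,0,0,0,27,0],[0,0,0,0,0,28,0],[0,0,0,0,0,28,0],[0,0,0,0,0,28,0]]'
python3 - <<'E'
from h import *
im,d=bot.camera("scene");np.savez("scene3.npz",im=im,d=d)
cv2.imwrite("pics/hang.png",cv2.resize(im[110:260,170:310,::-1],None,fx=4,fy=4,interpolation=cv2.INTER_CUBIC))
E
```

```text
clock: 16.75
eef_pos: [0.6356, -0.0315, 0.2294]
eef_rot: [-0.0, -0.127, 0.992, 0.0]
contact_force: [-0.4, -0.6, -4.1]
width: 0.0214
grip_force: 45.0
```

View pics/hang.png

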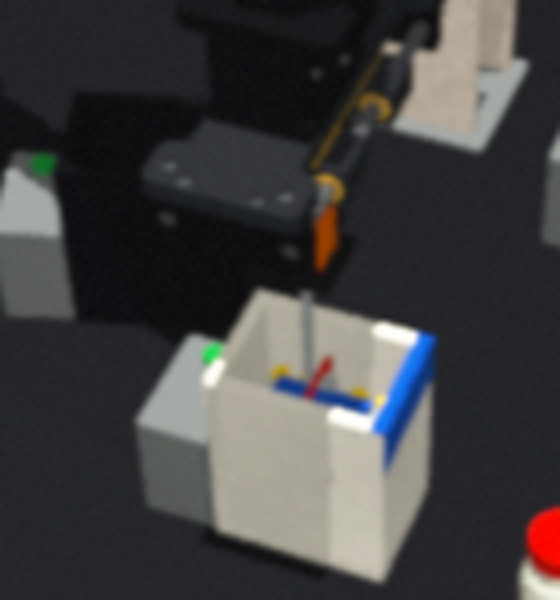

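The picture shows the carrier raised level in the shaft, with the red bar seated next to the rod at (315,380). I continue upward.

```bash
python3 -m inch '[[0,0,0,0,0,2,0],[0,0,0,0,0,6,0],[0,0,0,0,0,12,0],[0,0,0,0,0,19,0],[0,0,0,0,0,26,0],[0,0,0,0,0,33,0],[0,0,0,0,0,40,0],[0,0,0,0,0,46,0],[0,0,0,0,0,50,0],[0,0,0,0,0,52,0],[0,0,0,0,0,52,0]]'; python3 -m inch '[[0,0,0,0,0,2,0],[0,0,0,0,0,6,0],[0,0,0,0,0,12,0],[0,0,0,0,0,19,0],[0,0,0,0,0,26,0],[0,0,0,0,0,33,0],[0,0,0,0,0,40,0],[0,0,0,0,0,46,0],[0,0,0,0,0,50,0],[0,0,0,0,0,52,0],[0,0,0,0,0,52,0]]'
```

```text
clock: 18.18
eef_pos: [0.6356, -0.0315, 0.2816]
eef_rot: [-0.0, -0.127, 0.992, 0.0]
contact_force: [0.3, -0.2, -3.0]
width: 0.0218
grip_force: 45.0
clock: 19.55
eef_pos: [0.6356, -0.0315, 0.3336]
eef_rot: [-0.0, -0.127, 0.992, 0.0]
contact_force: [0.3, -0.4, -3.5]
width: 0.0218
grip_force: 45.0
```

```bash
python3 -m inch '[[0,0,0,-1,-2,0,0],[0,0,-0.1,-3,-6,0,0],[0,0,-0.2,-6,-14,0,0],[0,0,-0.4,-11,-24,0,0],[0,0,-0.6,-16,-36,0,0],[0,0,-0.8,-23,-51,0,0],[0,0,-1,-30,-67,0,0],[0,0,-1.3,-37,-83,0,0],[0,0,-1.6,-45,-99,0,0],[0,0,-1.9,-52,-116,0,0],[0,0,-2.2,-59,-132,0,0],[0,0,-2.5,-67,-149,0,0]]' && python3 -m inch '[[0,0,-0.3,-7,-16,0,0],[0,0,-0.6,-15,-33,0,0],[0,0,-0.9,-22,-49,0,0],[0,0,-1.2,-29,-65,0,0],[0,0,-1.5,-36,-79,0,0],[0,0,-1.8,-41,-92,0,0],[0,0,-2,-46,-103,0,0],[0,0,-2.2,-50,-112,0,0],[0,0,-2.4,-54,-119,0,0],[0,0,-2.5,-56,-124,0,0],[0,0,-2.5,-57,-127,0,0],[0,0,-2.5,-57,-127,0,0]]'
python3 - <<'E'
from h import *
im,d=bot.camera("scene");np.savez("scene4.npz",im=im,d=d)
cv2.imwrite("pics/bask.png",cv2.resize(im[170:350,40:220,::-1],None,fx=3.2,fy=3.2,interpolation=cv2.INTER_CUBIC))
E
```

```text
clock: 21.05
eef_pos: [0.5682, -0.1815, 0.3336]
eef_rot: [0.0, -0.106, 0.994, 0.0]
contact_force: [-0.0, -0.5, -4.0]
width: 0.022
grip_force: 45.0
clock: 22.55
eef_pos: [0.5117, -0.3075, 0.3335]
eef_rot: [0.0, -0.084, 0.996, 0.0]
contact_force: [0.1, 0.7, -3.0]
width: 0.0221
grip_force: 45.0
```

View pics/bask.png

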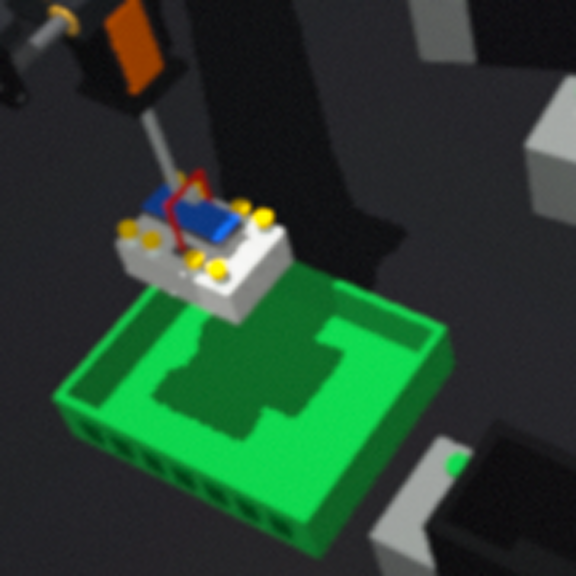

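The carrier hangs level over the basket's middle. I lower it.

```bash
python3 -m inch '[[0,0,0,0,0,-2,0],[0,0,0,0,0,-6,0],[0,0,0,0,0,-12,0],[0,0,0,0,0,-20,0],[0,0,0,0,0,-29,0],[0,0,0,0,0,-38,0],[0,0,0,0,0,-47,0],[0,0,0,0,0,-55,0],[0,0,0,0,0,-62,0],[0,0,0,0,0,-67,0],[0,0,0,0,0,-70,0],[0,0,0,0,0,-71,0]]' && python3 -m inch '[[0,0,0,0,0,-2,0],[0,0,0,0,0,-6,0],[0,0,0,0,0,-12,0],[0,0,0,0,0,-20,0],[0,0,0,0,0,-29,0],[0,0,0,0,0,-38,0],[0,0,0,0,0,-46,0],[0,0,0,0,0,-52,0],[0,0,0,0,0,-56,0],[0,0,0,0,0,-58,0],[0,0,0,0,0,-59,0],[0,0,0,0,0,-59,0]]'; python3 -m inch '[[0,0,0,0,0,-0.5,0],[0,0,0,0,0,-1,0],[0,0,0,0,0,-1.5,0],[0,0,0,0,0,-2,0],[0,0,0,0,0,-2.5,0],[0,0,0,0,0,-3,0],[0,0,0,0,0,-3.5,0],[0,0,0,0,0,-4,0],[0,0,0,0,0,-4,0]]';python3 -m inch '[[0,0,0,0,0,-0.5,0],[0,0,0,0,0,-1,0],[0,0,0,0,0,-1.5,0],[0,0,0,0,0,-2,0],[0,0,0,0,0,-2.5,0],[0,0,0,0,0,-3,0],[0,0,0,0,0,-3.5,0],[0,0,0,0,0,-4,0],[0,0,0,0,0,-4,0]]'
```

```text
clock: 24.1
eef_pos: [0.5117, -0.3075, 0.2625]
eef_rot: [0.0, -0.084, 0.996, 0.0]
contact_force: [0.8, -0.6, -2.3]
width: 0.0216
grip_force: 45.0
clock: 25.6
eef_pos: [0.5117, -0.3075, 0.2037]
eef_rot: [0.0, -0.084, 0.996, -0.0]
contact_force: [-0.6, 0.5, -3.5]
width: 0.0215
grip_force: 45.0
clock: 26.72
eef_pos: [0.5116, -0.3074, 0.1995]
eef_rot: [-0.0, -0.084, 0.996, 0.0]
contact_force: [0.1, -0.4, -3.6]
width: 0.0216
grip_force: 45.0
clock: 27.85
eef_pos: [0.5116, -0.3075, 0.1955]
eef_rot: [-0.0, -0.084, 0.996, 0.0]
contact_force: [0.1, 0.6, -3.5]
width: 0.0215
grip_force: 45.0
```

```bash
for i in 1 2; do python3 -m inch '[[0,0,0,0,0,-0.5,0],[0,0,0,0,0,-1,0],[0,0,0,0,0,-1.5,0],[0,0,0,0,0,-2,0],[0,0,0,0,0,-2.5,0],[0,0,0,0,0,-2.5,0]]'; done
```

```text
clock: 28.6
eef_pos: [0.5118, -0.3075, 0.1932]
eef_rot: [0.0, -0.084, 0.996, 0.0]
contact_force: [-0.2, -0.2, -1.0]
width: 0.022
grip_force: 45.0
clock: 29.35
eef_pos: [0.5116, -0.3075, 0.1905]
eef_rot: [-0.0, -0.084, 0.996, 0.0]
contact_force: [-0.2, -0.8, -1.3]
width: 0.0214
grip_force: 45.0
```

```bash
python3 -m inch '[[0,0,0,0,0,-1,0],[0,0,0,0,0,-2,0],[0,0,0,0,0,-3,0],[0,0,0,0,0,-4,0],[0,0,0,0,0,-4.5,0],[0,0,0,0,0,-5,0],[0,0,0,0,0,-5.5,0],[0,0,0,0,0,-5.5,0]]'; python3 -m inch '[[0,0,0,-1,-0.2,0,0],[0,0,0,-2,-0.3,0,0],[0,0,0,-3,-0.5,0,0],[0,0,0,-4,-0.7,0,0],[0,0,0,-4,-0.7,0,0]]';  python3 -m inch '[[0,0,0,-1,-0.2,0,0],[0,0,0,-2,-0.3,0,0],[0,0,0,-3,-0.5,0,0],[0,0,0,-4,-0.7,0,0],[0,0,0,-4,-0.7,0,0]]'
```

```text
clock: 30.35
eef_pos: [0.5117, -0.3074, 0.185]
eef_rot: [-0.0, -0.084, 0.996, 0.0]
contact_force: [0.8, 0.4, -0.6]
width: 0.0215
grip_force: 45.0
clock: 30.98
eef_pos: [0.5076, -0.3082, 0.1851]
eef_rot: [0.0, -0.084, 0.996, 0.0]
contact_force: [-0.0, 0.1, -1.3]
width: 0.0216
grip_force: 45.0
clock: 31.6
eef_pos: [0.5035, -0.309, 0.1851]
eef_rot: [0.0, -0.084, 0.996, 0.0]
contact_force: [0.9, -0.2, -0.3]
width: 0.0218
grip_force: 45.0
```

```bash
python3 -m inch '[[0,0,0,-2,-0.3,0,0],[0,0,0,-4,-0.7,0,0],[0,0,0,-6,-1,0,0],[0,0,0,-8,-1.3,0,0],[0,0,0,-10,-1.7,0,0],[0,0,0,-11,-1.9,0,0],[0,0,0,-11,-1.9,0,0]]'
python3 - <<'E'
from h import *
im,d=bot.camera("scene");np.savez("scene5.npz",im=im,d=d)
cv2.imwrite("pics/unhook.png",cv2.resize(im[210:330,60:190,::-1],None,fx=5,fy=5,interpolation=cv2.INTER_CUBIC))
E
```

```text
clock: 32.48
eef_pos: [0.4926, -0.3108, 0.1851]
eef_rot: [0.0, -0.084, 0.996, 0.0]
contact_force: [0.6, -0.4, -1.8]
width: 0.0217
grip_force: 45.0
```

View pics/unhook.png

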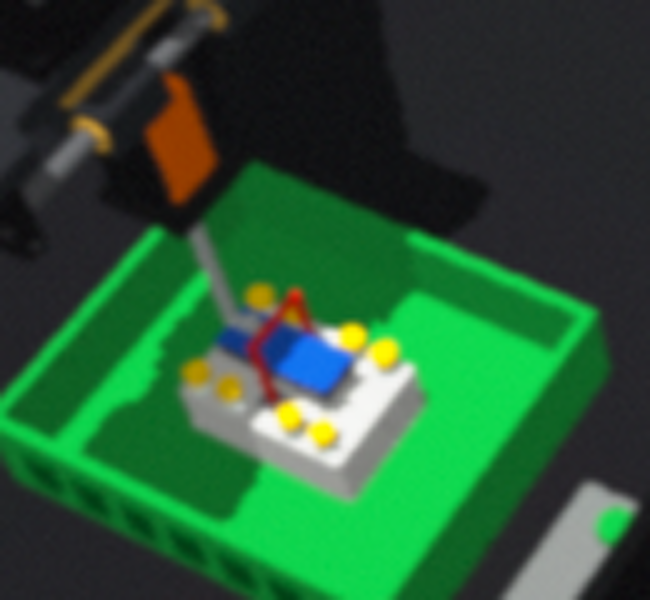

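The rod has slid clear at (225,290) behind the bar, and the carrier stands level on the basket floor. I lift away slowly at first.

```bash
python3 -m inch '[[0,0,0,0,0,2,0],[0,0,0,0,0,5,0],[0,0,0,0,0,9,0],[0,0,0,0,0,14,0],[0,0,0,0,0,20,0],[0,0,0,0,0,24,0],[0,0,0,0,0,24,0]]'; python3 -m inch '[[0,0,0,0,0,10,0],[0,0,0,0,0,30,0],[0,0,0,0,0,55,0],[0,0,0,0,0,75,0],[0,0,0,0,0,83,0],[0,0,0,0,0,83,0]]'
```

```text
clock: 33.4
eef_pos: [0.4929, -0.3109, 0.2096]
eef_rot: [0.0, -0.084, 0.996, -0.0]
contact_force: [-0.2, -0.6, -1.5]
width: 0.0215
grip_force: 45.0
clock: 34.15
eef_pos: [0.4928, -0.3109, 0.2924]
eef_rot: [0.0, -0.084, 0.996, -0.0]
contact_force: [-0.1, -0.9, -2.1]
width: 0.0217
grip_force: 45.0
```

Run:
```python
from h import *
im,d=bot.camera("scene");P=cloud("scene",im,d);hsv=cv2.cvtColor(im,cv2.COLOR_RGB2HSV);H,S,V=[hsv[...,i].astype(int) for i in range(3)]
m=(S<40)&(V>120)&(P[...,2]<.05)&(P[...,2]>.025)&(abs(P[...,0]-.517)<.08)&(abs(P[...,1]+.306)<.07)
q=P[m];print(len(q),rect(q),np.median(q[:,2]))
print(bot.sense()["eef_pos"])
```

```text
429 (array([ 518.7, -307.2]), array([81.3, 52.5]), 9.2) 0.03377840082553818
[ 0.4924897  -0.31065265  0.29166129]
```

The carrier sits in the basket's centre, deck height ~35 mm as expected. I return to the stand.

```bash
python3 -m inch '[[0,0,0.2,0,20,0,0],[0,0,0.5,0,60,0,0],[0,0,0.8,0,110,0,0],[0,0,1.2,0,160,0,0],[0,0,1.6,0,210,0,0],[0,0,2,0,260,0,0],[0,0,2.4,0,310,0,0],[0,0,2.8,0,360,0,0],[0,0,3.1,0,410,0,0],[0,0,3.4,-1,460,0,0],[0,0,3.7,-1,510,0,0],[0,0,4,-1,550,0,0]]'; python3 -m inch '[[0,0,0.1,0,30,0,0],[0,0,0.2,0,50,0,0],[0,0,0.2,0,62,0,0],[0,0,0.2,0,67,0,0],[0,0,0.2,0,67,0,0],[0,0,0.2,0,67,0,0],[0,0,0.2,0,67,0,0],[0,0,0.2,0,67,0,0]]'
python3 - <<'E'
from h import *
print(bot.sense()["eef_pos"],bot.sense()["eef_rot"])
def rod(im,d,lo,hi):
    P=cloud("scene",im,d);hsv=cv2.cvtColor(im,cv2.COLOR_RGB2HSV)
    m=(hsv[...,1]<70)&(hsv[...,2]>60)&(P[...,2]>lo)&(P[...,2]<hi)&(abs(P[...,0]-.49)<.03)&(abs(P[...,1]-.307)<.03)
    v,u=np.nonzero(m);print(len(u),[(int(r),u[v==r].tolist()) for r in np.unique(v)]);q=P[m];print(q.mean(0),np.polyfit(q[:,2],q[:,0],1),np.polyfit(q[:,2],q[:,1],1))
z=np.load("scene1.npz");rod(z["im"],z["d"],.17,.24)
im,d=bot.camera("scene");np.savez("scene6.npz",im=im,d=d);rod(im,d,.18,.25)
E
```

```text
clock: 35.7
eef_pos: [0.4907, 0.2413, 0.2908]
eef_rot: [-0.001, -0.12, 0.993, -0.0]
contact_force: [0.2, 0.2, -1.4]
width: 0.0218
grip_force: 45.0
clock: 36.7
eef_pos: [0.4918, 0.3058, 0.2922]
eef_rot: [0.0, -0.12, 0.993, 0.0]
contact_force: [-0.6, -0.4, -0.9]
width: 0.0216
grip_force: 45.0
[0.49176925 0.30584538 0.29219638] [ 8.93465621e-05 -1.20197605e-01  9.92749981e-01  5.50843556e-05]
48 [(60, [281, 282]), (61, [281, 282]), (62, [281, 282]), (63, [281, 282]), (64, [281, 282]), (65, [281, 282]), (66, [281, 282]), (67, [281, 282]), (68, [281, 282]), (69, [281, 282]), (70, [281, 282]), (71, [281, 282]), (72, [281, 282]), (73, [281, 282]), (74, [281, 282]), (75, [281, 282]), (76, [281, 282]), (77, [281, 282]), (78, [280, 281, 282]), (79, [280, 281, 282]), (80, [280, 281, 282]), (81, [280, 281, 282])]
[0.49171841 0.30411124 0.20100947] [0.00503443 0.49070644] [-0.02040829  0.3082135 ]
61 [(56, [281, 282, 283]), (57, [281, 282, 283]), (58, [281, 282, 283]), (59, [281, 282, 283]), (60, [281, 282, 283]), (61, [281, 282, 283]), (62, [281, 282, 283]), (63, [281, 282, 283]), (64, [281, 282, 283]), (65, [281, 282, 283]), (66, [281, 282, 283]), (67, [281, 282, 283]), (68, [281, 282, 283]), (69, [281, 282, 283]), (70, [281, 282]), (71, [281, 282]), (72, [281, 282]), (73, [281, 282]), (74, [281, 282]), (75, [281, 282]), (76, [281, 282]), (77, [281, 282]), (78, [281, 282]), (79, [281])]
[0.49256633 0.3041482  0.21572589] [0.01061128 0.4902772 ] [-0.01490838  0.30736432]
```

The rod is as upright as after the first lift, so nothing slipped. I lower it into the slot.

```bash
python3 -m inch '[[0,0,0,0,0,-10,0],[0,0,0,0,0,-30,0],[0,0,0,0,0,-50,0],[0,0,0,0,0,-70,0],[0,0,0,0,0,-90,0],[0,0,0,0,0,-110,0],[0,0,0,0,0,-120,0],[0,0,0,0,0,-125,0],[0,0,0,0,0,-127,0],[0,0,0,0,0,-127,0],[0,0,0,0,0,-127,0]]'; python3 -m inch '[[0,0,0,0,0,-1,0],[0,0,0,0,0,-2,0],[0,0,0,0,0,-2.5,0],[0,0,0,0,0,-2.5,0],[0,0,0,0,0,-2.5,0]]'
```

```text
clock: 38.12
eef_pos: [0.492, 0.3064, 0.1657]
eef_rot: [0.001, -0.121, 0.993, 0.0]
contact_force: [0.9, -0.3, -1.9]
width: 0.0213
grip_force: 45.0
clock: 38.75
eef_pos: [0.4917, 0.3062, 0.1626]
eef_rot: [0.0, -0.121, 0.993, 0.0]
contact_force: [0.2, 0.7, -1.5]
width: 0.0215
grip_force: 45.0
```

```bash
python3 -m inch '[[0,0,0,0,0,-0.5,0],[0,0,0,0,0,-1,0],[0,0,0,0,0,-1,0],[0,0,0,0,0,-1,0]]'
```

```text
clock: 39.25
eef_pos: [0.4917, 0.3062, 0.1625]
eef_rot: [0.0, -0.121, 0.993, 0.0]
contact_force: [-2.0, -1.8, 4.5]
width: 0.0217
grip_force: 45.0
```

Seated (Fz +4.5 N). I release slowly, then rise.

```bash
python3 -m inch '[[0,0,0,0,0,0.5,0],[0,0,0,0,0,0.5,0.3],[0,0,0,0,0,0.5,0.35],[0,0,0,0,0,0.5,0.5],[0,0,0,0,0,0.5,0.7],[0,0,0,0,0,0.5,0.9],[0,0,0,0,0,0.5,1],[0,0,0,0,0,0.5,1],[0,0,0,0,0,0.5,1],[0,0,0,0,0,0.5,1]]'; python3 -m inch '[[0,0,0,0,0,10,1],[0,0,0,0,0,30,1],[0,0,0,0,0,60,1],[0,0,0,0,0,90,1],[0,0,0,0,0,120,1],[0,0,0,0,0,140,1],[0,0,0,-40,60,140,1],[0,0,0,-80,120,140,1],[0,0,0,-100,150,140,1],[0,0,0,-100,150,140,1],[0,0,0,-100,150,140,1]]'
python3 - <<'E'
from h import *
im,d=bot.camera("scene");P=cloud("scene",im,d);hsv=cv2.cvtColor(im,cv2.COLOR_RGB2HSV);H,S,V=[hsv[...,i].astype(int) for i in range(3)]
m=(H>3)&(H<20)&(S>150)&(P[...,2]>.175)&(abs(P[...,0]-.49)<.04)&(abs(P[...,1]-.307)<.04);q=P[m];print(rect(q),len(q),np.median(q[:,2]))
cv2.imwrite("pics/end.png",im[:,:,::-1]);print(bot.sense()["eef_pos"])
E
```

```text
clock: 40.5
eef_pos: [0.4917, 0.3062, 0.1621]
eef_rot: [0.0, -0.121, 0.993, 0.0]
contact_force: [0.8, 0.0, -0.3]
width: 0.0852
grip_force: 0.0
clock: 41.88
eef_pos: [0.3922, 0.4558, 0.3025]
eef_rot: [0.0, -0.12, 0.993, -0.0]
contact_force: [1.0, 0.6, -0.1]
width: 0.0872
grip_force: 0.0
(array([492.2, 305.9]), array([25.8, 26.2]), 11.9) 82 0.18214556173451985
[0.39297728 0.45502426 0.30252501]
```

View pics/end.png

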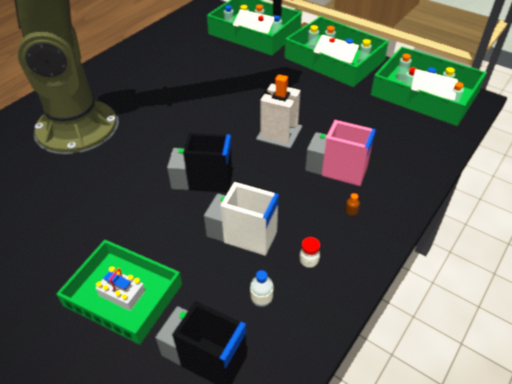

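The picture shows the picker back on its stand at (280,100), the carrier upright in the basket at (120,288), and the bottles where they were. I hand in.

```bash
python3 -c "
from rig import bot
print(bot.hand_in())"
```

```text
the job is handed in; nothing more can be done
None
```

The job is handed in at about 42 s on the robot's clock, verdict not shown: the carrier stands upright in the basket's centre, the picker is back on its stand, and in the final picture the bottles stand where they began.

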